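# Tilt a well plate into the free drying stand

## Task

A washed 96-well plate stands leaning in the grey draining rest. Take it by its top edge, tilt it into the slot of the empty blue drying stand, lower edge first with its top leaning out towards you, then straighten it up under the two keepers so that it stands upright in the slot, and let go. Leave the plate in the other blue stand as it is.

Things in the scene. Friction and masses are not known exactly. Their poses are not given: they have to be found in the camera images.
- plate: The washed plate to move: white 96-well plate, 86 x 128 x 14 mm, 45 g, on a long edge in the grey rest, its top leaning 24 deg from vertical towards the robot. Own axes: x up the plate (86 mm), y along its long edge (128), z the normal on the well side, which faces the robot and down. Origin: centre of the flat back face (away from the robot); lower edge at x = -43, top edge at x = +43.
- plate_mid (a point): Middle of the same plate, half-way through its thickness (7 mm from the body origin along its z); same axes. The rest carries only the lower edge (about 27 mm above the bench) and the well face 44 to 56 mm either side of the middle: the middle of the top edge is free on both faces, to be gripped across the 14 mm; the plate pulls out along its own x.
- plate_edge (a point): Middle of the lower long edge of the same plate, half-way through its thickness; same axes.
- stand_free: The empty blue drying stand, fixed, 140 mm wide (y). x points away from the robot, z up; origin on the bench below the middle of the slot floor. Slot, lips, posts and keepers all lean back 4 deg (top towards +x). A seated plate stands on the slot floor by itself, leaning back 4 deg (or up to 15, tipped onto the posts), wells to the robot, its middle at x = 3 (+-9), y = 0, z = 67 mm of this frame.
- slot (a point): Middle of that stand's slot floor, 24 mm above the bench; axes as stand_free. The slot runs along y, is 32 mm wide (x) and has a front lip 10 mm high, 6 mm thick. Its back is a 10 mm lip and two posts, 47 to 61 mm either side of the middle; between them it is open. The lower edge of a plate leaning 24 deg to the robot fits in with about 7 mm to spare either way.
- keepers (a point): Point midway between the front ends of the two keepers, at their undersides; axes as stand_free. A keeper (14 x 6 mm bar) on each post reaches forward over the whole slot, 98 mm above its floor, so a plate cannot be lowered in upright; leaning 20 to 35 deg to the robot it goes in, then turns up about its lower edge, passing under with 11 mm to spare. 94 mm between keepers is open for the gripper.
- plate_taken: A second white well plate of the same size, with a clearer rim, standing in the second, identical blue stand, to be left alone; axes and origin as for plate (x up, z the well side, to the robot). The origin of its stand lies 10 mm nearer the robot and 67 mm lower.

How it is judged:
On the way:
1. the plate's lower edge is in the slot of the free stand while the plate still leans more than 17 degrees (angle between plate's own x axis and vertical above 0.3 rad and x of plate_edge in the frame of stand_free between -0.018 and 0.018 m and y of plate_edge in the frame of stand_free between -0.025 and 0.025 m and z of plate_edge in the frame of stand_free below 0.038 m), for 0.1 s.
At the end, for the whole second after the job is handed in: The plate stands at rest on the slot floor of the free stand, within 17 degrees of vertical and 10 degrees of the slot's direction, its middle within 16 mm across, 20 mm along and 10 mm in height of the seated position (angle between plate's own x axis and vertical below 0.3 rad and angle between the y axis of plate and the y axis of stand_free, either way round below 0.18 rad and x of plate_mid in the frame of stand_free between -0.013 and 0.019 m and y of plate_mid in the frame of stand_free between -0.02 and 0.02 m and z of plate_mid in the frame of stand_free between 0.057 and 0.077 m and linear speed of plate below 0.08 m/s); the robot touches nothing.
It fails at once if the plate in the other stand is moved by more than 20 mm (distance of plate_taken from where it was at the start of the episode above 0.02 m).
It also fails if it takes over 48 s, if anything falls off the work surface, if the arm or the gripper's body presses on something with over 40 N, if the wrist force passes 120 N, or if a joint passes its speed limit or range.

## Robot

A 7-joint arm with a two-finger parallel gripper is mounted at the origin on a cart in front of the work surface, level with it; the furniture and walls round the work are solid. World frame = base frame: x ahead of the robot, y to its left, z up, the work surface at z = 0. Lengths are in m, angles in rad, forces in N, time in s.
With the tool pointing down it reaches from about 0.4 to 0.85 m from the base axis. Payload 4.5 kg.
Tool frame: the origin (TCP) lies at the very end of the fingers, on their centre line; the grasp point (between the pads) lies 19 mm behind it (r.grip_depth is the z of the grasp point in the tool frame, in m); z points along the fingers, y is the line along which they close (so a half turn about z gives the same grasp; the last joint's range is limited). The gripper opens to 88 mm and grips with 3 to 60 N. Pads are 18 mm wide; open, the fingers measure 123 mm over their backs; the gripper's body (75 mm by 187 mm) begins 45 mm behind the grasp point.
Start: joints at [-1.121, 0.689, -0.195, 1.565, 0.157, 0.902, -0.215], TCP at [0.252, 0.572, 0.239] pointing down, gripper open.
Joint ranges: [-3.01, 3.01], [-0.46, 2.08], [-1.47, 1.51], [0.13, 2.56], [-1, 4.14], [0.04, 2.09], [-2.66, 2.66]. Speed limits (rad/s): [2.57, 2.57, 3.14, 3.14, 3.14, 3.14, 3.14].

## Interface

Orientations are given as a unit quaternion [x, y, z, w].
In Python, from plant import r, imaging, probe_bus gives the robot as it stands (r), with the cameras (imaging) and the readings (probe_bus).
- The arm moves only by the tool steer_hand, called after "Request:" as a command line: name --pt "numbers of a row" for each row, then --argument value for the rest. Schema: {"type":"object","properties":{"deltas":{"type":"array","items":{"type":"number"},"minItems":7,"maxItems":70},"grip_force":{"type":"number"},"only":{"type":"string"},"quiet":{"type":"boolean"},"lines":{"type":"string"}},"required":["deltas"],"additionalProperties":false}. deltas is one flat list of numbers that holds 1 to 10 rows one after another, with no inner brackets; each row has 7 numbers: the opening from 0.0 (shut) to 1.0 (fully open), then dx, dy, dz in m, then a rotation vector rx, ry, rz in rad; each row is the pose to reach, as a shift and turn from the pose commanded when the call began, along the tool's axes at that moment; what a row does not reach only later rows make up. A row lasts 1/10 s, in which the tool goes at most 0.05 m and 0.15 rad, less where a joint would pass 70% of its speed; a pose out of reach is approached as far as the arm can. The fingers move at their own pace and stop on an object; grip_force is the grip in N (left out, the last holds). Time passes only in rows, so rows that do not move let the fingers close. The tool returns the time, the measured TCP pose, the force, the opening and the grip force at its end. only (a regular expression) keeps the lines of the reply that match it, lines (a string "A,B") keeps lines A to B, and quiet returns only ok. Input that does not fit is refused with a message, and nothing moves.
- probe_bus.get_state(): the state, without advancing time (a new reading comes with each control period).
- imaging.snapshot(name): name is "side" or "top"; returns the picture (420x560x3 uint8, red, green, blue); there is no depth.
- imaging.camera_params(name): a dict with "fx", "fy", "cx", "cy" (pixels), "rvec" (rotation vector, rad) and "tvec" (3), from world to camera coordinates, as OpenCV has them. Camera axes: x right, y down, z forward; pixel columns grow to the right and rows downward; lengths in m; the calibration is good to about 2 mm. A picture is of the moment at which its call begins. camera_params takes no time and is no camera call.
- r.finish_job(): hands the job in; it is judged then, once.
The state is a dict: "clock": time; "q": joint angles; "qd": joint speeds; "joint_torque": joint torques, N m; "tool_pos": TCP position; "eef_rot": TCP orientation; "contact_force": force on the tool from outside, world axes, zero at the start; "moment": the same for the moment, N m; "opening": opening from 0.0 (shut) to 1.0 (fully open); "finger_force": force on a finger pad.
Only numpy, scipy, OpenCV 4.12 (cv2) and the standard library are available. Lean on these libraries where they do the work, as an engineer would, in place of code of your own. Each camera call takes 0.05 s, during which the arm holds its last target. There are 200 camera calls.

## Working session

There is one attempt and no reset: what is moved stays moved. The work goes in short steps, Python scripts to look and compute and a tool call to move; the robot and the scene stay as the last step left them, time stands still between calls to the robot, and variables do not carry over. Pictures are saved under pics/ and viewed, at most 10 in all, crops included, and the job is handed in when it is done.

```bash
ls; mkdir -p pics; python3 - <<'E'
from plant import r, imaging, probe_bus
import cv2
for n in("side","top"):
    im=imaging.snapshot(n); cv2.imwrite(f"pics/{n}0.png",im[:,:,::-1]); print(n,imaging.camera_params(n))
print(probe_bus.get_state(), r.grip_depth)
E
```

```text
pics
plant.py
side {'fx': 464.9911720985916, 'fy': 464.9911720985916, 'cx': 279.2738045909392, 'cy': 208.3522613836204, 'rvec': array([ 1.89739305,  1.5044426 , -0.65993608]), 'tvec': array([-0.35137727, -0.30085243,  1.37320499])}
top {'fx': 434.34001094109726, 'fy': 434.34001094109726, 'cx': 275.94617304816234, 'cy': 210.4327531540545, 'rvec': array([ 2.21053182, -2.0016133 ,  0.21091552]), 'tvec': array([0.1582101 , 0.62382688, 0.8065266 ])}
{'clock': 0.1, 'q': array([-1.12120345,  0.68985831, -0.19453531,  1.56623109,  0.15733021,
        0.90250385, -0.21508084]), 'qd': array([-0.00094832, -0.00199036,  0.00043244, -0.00468878,  0.00106384,
       -0.00041424, -0.00054316]), 'joint_torque': array([-3.35092664e-03, -5.28498173e+01, -1.27163831e+00, -1.53838885e+01,
       -5.25186025e-02,  1.90121318e-03,  4.45481339e-05]), 'tool_pos': array([0.25226034, 0.57121771, 0.2380191 ]), 'eef_rot': array([ 2.06340939e-01,  9.78479827e-01, -7.96799747e-04, -9.86884922e-05]), 'contact_force': array([-0.14260333,  0.92644232,  0.16462826]), 'moment': array([-0.02249864,  0.0056033 ,  0.02532019]), 'finger_force': 0.0, 'opening': 0.9998403144313829} -0.0187
```

View pics/side0.png

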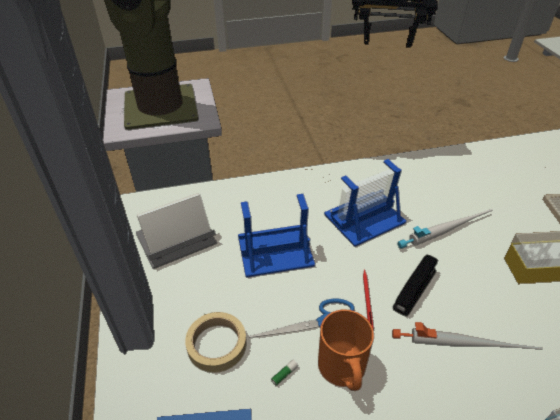

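View pics/top0.png

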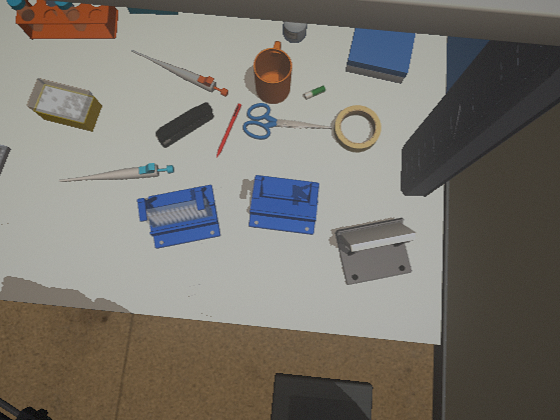

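The side view, taken from the far side, shows the grey rest with the plate at (176,228), the free stand at (277,235) and the taken stand at (368,200). In the top view the rest and plate are at (375,245), the free stand at (284,205), the taken stand at (180,215), and a pillar stands at about (415,180). Next I'll zoom in for corners.

```bash
cat > h.py <<'E'
import numpy as np, cv2
from plant import r, imaging, probe_bus
from scipy.spatial.transform import Rotation as R
C={n:imaging.camera_params(n) for n in("side","top")}
def K(c): return np.array([[c['fx'],0,c['cx']],[0,c['fy'],c['cy']],[0,0,1]])
def P(n): c=C[n]; return K(c)@np.c_[cv2.Rodrigues(c['rvec'])[0],c['tvec']]
def tri(s,t):
    X=cv2.triangulatePoints(P("side"),P("top"),np.array(s,float).reshape(2,1),np.array(t,float).reshape(2,1))[:,0]; return X[:3]/X[3]
def plane(n,uv,z):
    c=C[n]; Rm=cv2.Rodrigues(c['rvec'])[0]; o=-Rm.T@c['tvec']; d=Rm.T@np.linalg.inv(K(c))@[*uv,1]; return o+d*(z-o[2])/d[2]
def proj(n,X): x=P(n)@[*X,1]; return x[:2]/x[2]
E
python3 - <<'E'
from h import *
s=cv2.imread("pics/side0.png"); t=cv2.imread("pics/top0.png")
cv2.imwrite("pics/sc.png",cv2.resize(s[180:280,130:320],None,fx=4.2,fy=4.2,interpolation=cv2.INTER_CUBIC))
cv2.imwrite("pics/tc.png",cv2.resize(t[165:290,235:425],None,fx=4.2,fy=4.2,interpolation=cv2.INTER_CUBIC))
for n in C:
    c=C[n];print(n,-cv2.Rodrigues(c['rvec'])[0].T@c['tvec'])
E
```

```text
side [1.25838894 0.07282068 0.7147199 ]
top [0.42637775 0.20342497 0.91733083]
```

View pics/sc.png

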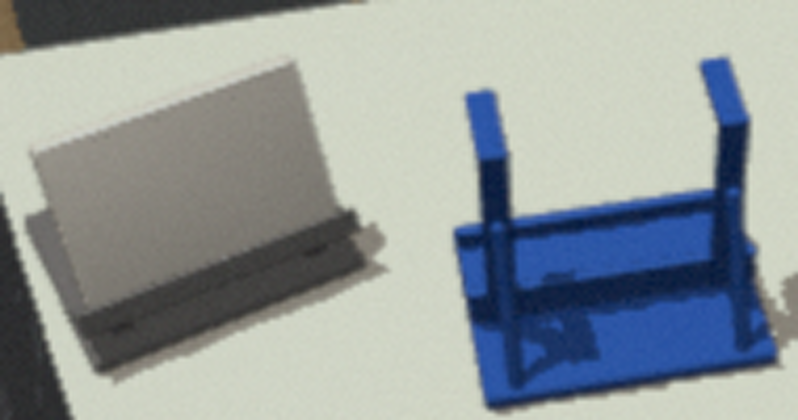

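View pics/tc.png

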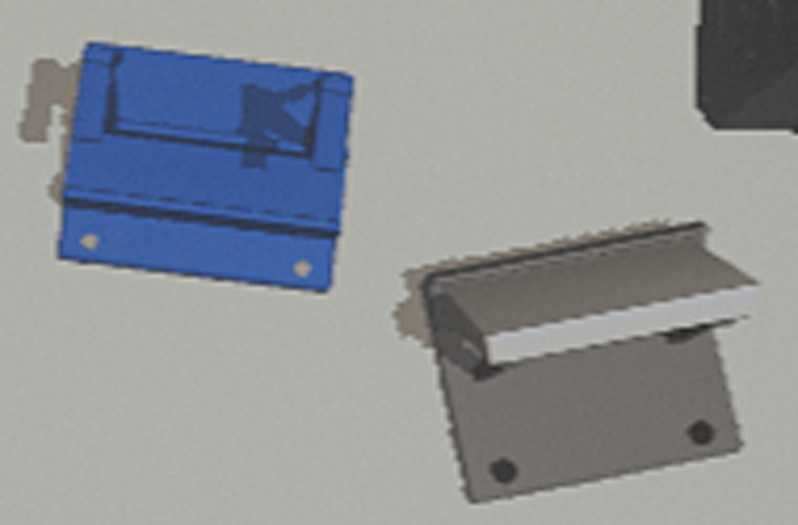

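The side crop shows the plate back-face top corners at (32,153) and (297,64), and the keeper front ends at (481,93) and (715,60). The top crop shows the white top edge running (487,337)–(757,285) at the back and (490,365)–(750,317) at the front. Its keeper front ends are near (90,138) and (330,168).

```bash
cat >> h.py <<'E'
def S(x,y): return np.array([130+(x+.5)/4.2-.5,180+(y+.5)/4.2-.5])
def T(x,y): return np.array([235+(x+.5)/4.2-.5,165+(y+.5)/4.2-.5])
E
python3 - <<'E'
from h import *
np.set_printoptions(precision=4,suppress=True)
def tr(name,s,t):
    X=tri(S(*s),T(*t)); print(name,X,'err px',np.round(proj("side",X)-S(*s),2),np.round(proj("top",X)-T(*t),2)); return X
a=tr("plate top back L(+y)",(296,64),(487,337)); b=tr("plate top back R",(33,154),(757,285))
print(np.linalg.norm(a-b),'yaw',np.degrees(np.arctan2(a[0]-b[0],a[1]-b[1])))
tr("keepL(+y) front",(715,60),(90,138)); tr("keepR",(481,93),(332,168))
for h in (.0,):
  for p in [(487,337),(757,285)]: pass
B={k:tr(k,s,t) for k,s,t in [("baseFarL",(775,358),(88,42)),("baseFarR",(492,405),(353,75))]}
print('base near (z=6mm)',plane("top",T(58,260),.006),plane("top",T(330,292),.006))
print('base far z=6',plane("top",T(88,42),.006),plane("top",T(353,75),.006))
tr("lip L",(738,190),(66,193)); tr("lip R",(457,232),(340,230))
for k,p in dict(bl=(337,210),br=(88,312)).items(): print(k, plane("side",S(*p),.027),plane("side",S(*p),.032))
c=plane("top",T(505,470),.006);print(c)
E
```

```text
plate top back L(+y) [0.5449 0.0727 0.1041] err px [-0.26 -0.01] [-0.31 -0.06]
plate top back R [ 0.5803 -0.0481  0.1049] err px [0.32 0.04] [0.37 0.04]
0.12585265004435908 yaw -16.331603942217985
keepL(+y) front [0.6133 0.2587 0.127 ] err px [-0.53  0.06] [-0.6  -0.19]
keepR [0.6103 0.1506 0.1268] err px [-0.71  0.02] [-0.8 -0.2]
baseFarL [0.6924 0.2717 0.0056] err px [ 0.32 -0.04] [0.32 0.1 ]
baseFarR [0.6889 0.1352 0.0052] err px [-0.61  0.02] [-0.61 -0.15]
base near (z=6mm) [0.5768 0.275  0.006 ] [0.5741 0.1366 0.006 ]
base far z=6 [0.6925 0.2724 0.006 ] [0.6884 0.134  0.006 ]
lip L [0.6065 0.2743 0.0329] err px [-0.65  0.08] [-0.71 -0.22]
lip R [0.6014 0.1362 0.0313] err px [-0.05  0.  ] [-0.05 -0.01]
bl [0.5688 0.0815 0.027 ] [0.5739 0.0815 0.032 ]
br [ 0.6086 -0.04    0.027 ] [ 0.6133 -0.0392  0.032 ]
[0.494  0.0432 0.006 ]
```

```bash
python3 - <<'E'
from h import *
np.set_printoptions(precision=4,suppress=True,linewidth=200)
from scipy.ndimage import map_coordinates as mc
yaw=np.radians(-1.6); ex=np.array([np.cos(yaw),np.sin(yaw),0]); ey=np.array([-np.sin(yaw),np.cos(yaw),0]); O=np.array([.62,.2047,0])
for n in("top","side"):
    im=cv2.imread(f"pics/{n}0.png")[:,:,0].astype(float)
    for z in(.034,.1277):
        out=[]
        ys=np.linspace(-.04,.04,41) if z<.1 else np.r_[np.linspace(-.058,-.05,5),np.linspace(.05,.058,5)]
        for x in np.arange(-.034,.046,.002):
            p=np.array([proj(n,O+x*ex+y*ey+[0,0,z]) for y in ys]); out.append(mc(im,[p[:,1],p[:,0]],order=1).mean())
        print(n,z,[(round(1000*(-.034+.002*i)),int(v)) for i,v in enumerate(out)])
print('pillar',plane("top",T(700,130),0),plane("top",T(715,130),0),plane("side",(122,350),0),plane("side",(153,345),0))
E
```

```text
top 0.034 [(-34, 164), (-32, 164), (-30, 164), (-28, 164), (-26, 165), (-24, 155), (-22, 100), (-20, 81), (-18, 104), (-16, 161), (-14, 151), (-12, 139), (-10, 157), (-8, 158), (-6, 157), (-4, 157), (-2, 157), (0, 157), (2, 156), (4, 157), (6, 157), (8, 155), (10, 150), (12, 150), (14, 151), (16, 128), (18, 86), (20, 121), (22, 153), (24, 137), (26, 140), (28, 145), (30, 145), (32, 144), (34, 144), (36, 144), (38, 145), (40, 147), (42, 148), (44, 145)]
top 0.1277 [(-34, 164), (-32, 141), (-30, 154), (-28, 158), (-26, 157), (-24, 157), (-22, 158), (-20, 158), (-18, 157), (-16, 157), (-14, 157), (-12, 157), (-10, 120), (-8, 145), (-6, 157), (-4, 157), (-2, 157), (0, 157), (2, 157), (4, 157), (6, 156), (8, 156), (10, 156), (12, 156), (14, 156), (16, 156), (18, 156), (20, 156), (22, 155), (24, 153), (26, 135), (28, 151), (30, 161), (32, 152), (34, 137), (36, 149), (38, 170), (40, 169), (42, 169), (44, 169)]
side 0.034 [(-34, 195), (-32, 195), (-30, 195), (-28, 195), (-26, 195), (-24, 194), (-22, 192), (-20, 184), (-18, 170), (-16, 163), (-14, 152), (-12, 120), (-10, 84), (-8, 71), (-6, 76), (-4, 97), (-2, 130), (0, 157), (2, 166), (4, 167), (6, 167), (8, 166), (10, 167), (12, 167), (14, 167), (16, 167), (18, 166), (20, 163), (22, 156), (24, 151), (26, 146), (28, 119), (30, 84), (32, 69), (34, 66), (36, 66), (38, 66), (40, 66), (42, 69), (44, 78)]
side 0.1277 [(-34, 196), (-32, 196), (-30, 196), (-28, 196), (-26, 196), (-24, 197), (-22, 197), (-20, 196), (-18, 197), (-16, 197), (-14, 195), (-12, 193), (-10, 185), (-8, 174), (-6, 167), (-4, 165), (-2, 166), (0, 165), (2, 165), (4, 165), (6, 165), (8, 165), (10, 165), (12, 166), (14, 166), (16, 166), (18, 166), (20, 165), (22, 165), (24, 164), (26, 163), (28, 162), (30, 165), (32, 161), (34, 142), (36, 108), (38, 79), (40, 73), (42, 75), (44, 78)]
pillar [ 0.6786 -0.0477  0.    ] [ 0.6794 -0.0554  0.    ] [ 0.7934 -0.098   0.    ] [ 0.7959 -0.0462  0.    ]
```

```bash
cat >> h.py <<'E'
np.set_printoptions(precision=4,suppress=True,linewidth=160)
d=np.pi/180
def frame(yaw,lean):  # plate axes as columns; lean>0 towards robot
    n=-np.array([np.cos(yaw),np.sin(yaw),0]); z=np.array([0,0,1.])
    x=np.cos(lean)*z+np.sin(lean)*n; zz=np.cos(lean)*n-np.sin(lean)*z
    return np.c_[x,np.cross(zz,x),zz]
def tool(F): return np.c_[F[:,1],-F[:,2],-F[:,0]]  # tool x,y,z
def go(p,Rt,base=None):
    s=probe_bus.get_state(); R0=R.from_quat(s['eef_rot']) if base is None else R.from_matrix(base[1]); p0=s['tool_pos'] if base is None else base[0]
    print('shift',R0.inv().apply(p-p0),'rot',(R0.inv()*R.from_matrix(Rt)).as_rotvec(),'target',p)
yaw=16.4*d; M=np.array([.5626,.0123,.1045]); Fp=frame(yaw,24*d)
TM=M+.007*Fp[:,2]
ys=-1.6*d; O=np.array([.6237,.2045,0]); 
E
python3 - <<'E'
from h import *
print(R.from_quat(probe_bus.get_state()['eef_rot']).as_matrix()); print(tool(Fp),TM)
assert np.linalg.det(tool(Fp))>0
go(TM+(.11-.031)*Fp[:,0],tool(Fp))
E
```

```text
[[-0.9148  0.4038 -0.0005]
 [ 0.4038  0.9148 -0.0015]
 [-0.0001 -0.0016 -1.    ]]
[[-0.2823  0.8764  0.3902]
 [ 0.9593  0.2579  0.1148]
 [ 0.      0.4067 -0.9135]] [0.5565 0.0105 0.1017]
shift [-0.4802 -0.4108  0.0649] rot [-0.3935 -0.1811  0.856 ] target [0.5256 0.0014 0.1738]
```

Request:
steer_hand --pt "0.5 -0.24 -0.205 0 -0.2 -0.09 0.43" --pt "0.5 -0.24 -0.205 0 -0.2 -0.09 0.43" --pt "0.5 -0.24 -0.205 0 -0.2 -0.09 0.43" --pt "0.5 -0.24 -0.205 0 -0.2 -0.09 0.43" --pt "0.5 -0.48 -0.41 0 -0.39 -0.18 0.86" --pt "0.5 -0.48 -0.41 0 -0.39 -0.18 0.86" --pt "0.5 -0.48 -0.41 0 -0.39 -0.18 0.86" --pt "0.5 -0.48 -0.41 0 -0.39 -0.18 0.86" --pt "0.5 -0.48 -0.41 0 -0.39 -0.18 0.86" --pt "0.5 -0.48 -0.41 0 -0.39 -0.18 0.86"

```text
refused: deltas[0]: [0.5, -0.24, -0.205, 0, -0.2, -0.09, 0.43] is not of type 'number' (schema: type "number"). Nothing was moved.
```

Wrong form. The message asks for one flat list, 7 numbers to a row, no inner brackets, so I'll send the same numbers that way.

Request:
steer_hand --deltas '[0.5, -0.24, -0.205, 0, -0.2, -0.09, 0.43, 0.5, -0.24, -0.205, 0, -0.2, -0.09, 0.43, 0.5, -0.24, -0.205, 0, -0.2, -0.09, 0.43, 0.5, -0.24, -0.205, 0, -0.2, -0.09, 0.43, 0.5, -0.48, -0.41, 0, -0.39, -0.18, 0.86, 0.5, -0.48, -0.41, 0, -0.39, -0.18, 0.86, 0.5, -0.48, -0.41, 0, -0.39, -0.18, 0.86, 0.5, -0.48, -0.41, 0, -0.39, -0.18, 0.86, 0.5, -0.48, -0.41, 0, -0.39, -0.18, 0.86, 0.5, -0.48, -0.41, 0, -0.39, -0.18, 0.86]'

```text
clock: 1.1
tool_pos: [0.4164, 0.2445, 0.2444]
eef_rot: [0.572, 0.796, 0.152, 0.123]
contact_force: [-0.2, -0.0, -0.4]
opening: 0.498
finger_force: 0.0
```

Request:
steer_hand --deltas '[0.5, 0, 0, 0, 0, 0, 0]'

```text
clock: 1.2
tool_pos: [0.4168, 0.2423, 0.2444]
eef_rot: [0.573, 0.796, 0.151, 0.123]
contact_force: [0.3, 0.1, 0.2]
opening: 0.498
finger_force: 0.0
```

```bash
python3 - <<'E'
from h import *
print(probe_bus.get_state()['q']); go(TM+(.11-.031)*Fp[:,0],tool(Fp))
E
```

```text
[-0.898   0.4237  0.226   2.3366  1.128   0.0812 -1.4997]
shift [-0.2612 -0.0031  0.0815] rot [-0.0268  0.0087  0.0375] target [0.5256 0.0014 0.1738]
```

Request:
steer_hand --deltas '[0.5, -0.26, 0, 0.05, -0.03, 0.01, 0.04, 0.5, -0.26, 0, 0.05, -0.03, 0.01, 0.04, 0.5, -0.26, 0, 0.05, -0.03, 0.01, 0.04, 0.5, -0.26, 0, 0.05, -0.03, 0.01, 0.04, 0.5, -0.26, 0, 0.05, -0.03, 0.01, 0.04, 0.5, -0.26, 0, 0.05, -0.03, 0.01, 0.04, 0.5, -0.26, 0, 0.05, -0.03, 0.01, 0.04, 0.5, -0.26, 0, 0.05, -0.03, 0.01, 0.04, 0.5, -0.26, 0, 0.05, -0.03, 0.01, 0.04, 0.5, -0.26, 0, 0.05, -0.03, 0.01, 0.04]'

```text
clock: 2.2
tool_pos: [0.5163, 0.0031, 0.2034]
eef_rot: [0.586, 0.783, 0.169, 0.123]
contact_force: [-0.2, 1.1, 0.1]
opening: 0.496
finger_force: 0.0
```

```bash
python3 - <<'E'
from h import *
s=probe_bus.get_state();print(s['q'],s['qd']); go(TM+(.11-.031)*Fp[:,0],tool(Fp))
E
```

```text
[ 0.2093  0.549  -0.355   2.3005  2.3993  0.1271 -2.1591] [-0.04   -0.0139 -0.0278  0.0212  0.018   0.0011 -0.0177]
shift [-0.0044 -0.0044  0.0304] rot [ 0.0026 -0.0043 -0.0021] target [0.5256 0.0014 0.1738]
```

Request:
steer_hand --deltas '[0.5, -0.004, -0.004, 0.03, 0, -0.004, 0, 0.5, -0.004, -0.004, 0.06, 0, -0.004, 0, 0.5, -0.004, -0.004, 0.08, 0, -0.004, 0, 0.5, -0.004, -0.004, 0.08, 0, -0.004, 0, 0.5, -0.004, -0.004, 0.08, 0, -0.004, 0]'

```text
clock: 2.7
tool_pos: [0.5446, 0.0095, 0.1293]
eef_rot: [0.585, 0.784, 0.168, 0.125]
contact_force: [-0.1, 0.3, -0.4]
opening: 0.503
finger_force: 0.0
```

```bash
python3 - <<'E'
from h import *
go(TM-.031*Fp[:,0],tool(Fp))
s=imaging.snapshot("side"); t=imaging.snapshot("top")
m=np.vstack([cv2.resize(a[y:y+100,x:x+260,::-1],None,fx=3,fy=3,interpolation=cv2.INTER_CUBIC) for a,y,x in((s,150,100),(t,180,250))]); cv2.imwrite("pics/g1.png",m); print(s.shape,probe_bus.get_state()['q'])
E
```

```text
shift [-0.0025 -0.0007  0.061 ] rot [ 0.0023 -0.002   0.0016] target [0.5686 0.0141 0.0733]
(420, 560, 3) [ 0.2479  0.7488 -0.461   2.2802  2.4561  0.328  -2.1872]
```

View pics/g1.png

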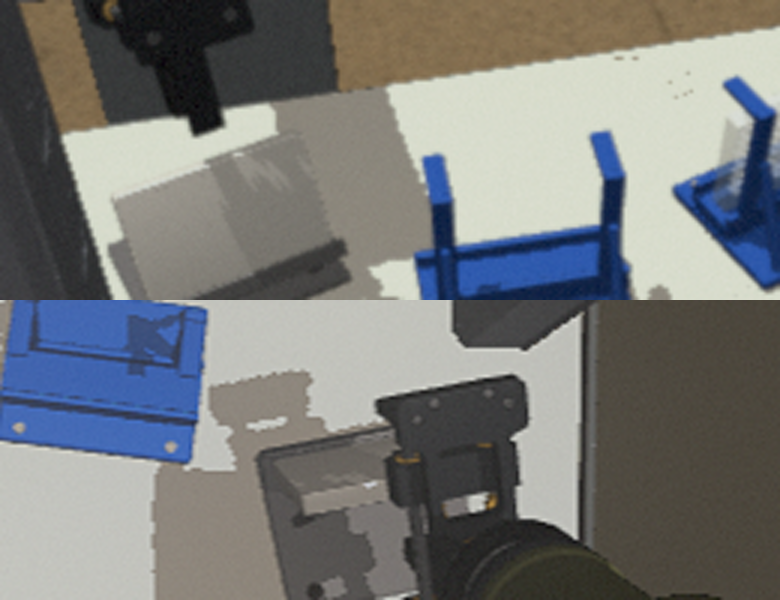

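The side half shows the rear finger at (207,130), just above the middle of the plate's top edge. The top half shows the white edge at (470,500) between the fingers, and the gripper body clears the pillar. I'll descend and grip.

Request:
steer_hand --deltas '[0.5, -0.002, 0, 0.02, 0, 0, 0, 0.5, -0.002, 0, 0.04, 0, 0, 0, 0.5, -0.002, 0, 0.06, 0, 0, 0, 0.5, -0.002, 0, 0.06, 0, 0, 0, 0.5, -0.002, 0, 0.06, 0, 0, 0]'

```text
clock: 3.3
tool_pos: [0.5694, 0.0127, 0.0754]
eef_rot: [0.586, 0.783, 0.168, 0.126]
contact_force: [0.3, -0.0, 1.2]
opening: 0.502
finger_force: 0.0
```

Request:
steer_hand --deltas '[0, 0, 0, 0, 0, 0, 0, 0, 0, 0, 0, 0, 0, 0, 0, 0, 0, 0, 0, 0, 0, 0, 0, 0, 0, 0, 0, 0, 0, 0, 0, 0, 0, 0, 0, 0, 0, 0, 0, 0, 0, 0]' --grip_force 20

```text
clock: 3.9
tool_pos: [0.5705, 0.0127, 0.0753]
eef_rot: [0.586, 0.783, 0.169, 0.127]
contact_force: [0.2, -0.6, 6.6]
opening: 0.162
finger_force: 20.0
```

```bash
python3 - <<'E'
from h import *
go(TM-.031*Fp[:,0],tool(Fp))
E
```

```text
shift [ 0.0018 -0.0022  0.0012] rot [ 0.006   0.0008 -0.0003] target [0.5686 0.0141 0.0733]
```

Request:
steer_hand --deltas '[0, 0, 0, -0.01, 0, 0, 0, 0, 0, 0, -0.03, 0, 0, 0, 0, 0, 0, -0.06, 0, 0, 0, 0, 0, 0, -0.09, 0, 0, 0, 0, 0, 0, -0.12, 0, 0, 0, 0, 0, 0, -0.13, 0, 0, 0, 0, 0, 0, -0.13, 0, 0, 0]'

```text
clock: 4.6
tool_pos: [0.5182, -0.0028, 0.1943]
eef_rot: [0.586, 0.782, 0.168, 0.127]
contact_force: [0.2, 0.7, -0.3]
opening: 0.158
finger_force: 20.0
```

```bash
cat >> h.py <<'E'
off=np.array([.0018,0,.056])
def stand(x,y,z): return O+[x*np.cos(ys)-y*np.sin(ys),x*np.sin(ys)+y*np.cos(ys),z]
def edge(x,z,lean,out=0,y=0):
    F=frame(ys,lean*d); Rt=tool(F); go(stand(x,y,z)+out*F[:,0]-Rt@off,Rt)
E
python3 - <<'E'
from h import *
print(probe_bus.get_state()['q']); edge(.002,.030,26,.13)
E
```

```text
[ 0.2388  0.5748 -0.387   2.3065  2.4083  0.1657 -2.1536]
shift [0.1921 0.0772 0.0314] rot [-0.0295 -0.1319  0.2837] target [0.5441 0.2049 0.1972]
```

Request:
steer_hand --deltas '[0, 0.04, 0.01, 0.006, -0.006, -0.025, 0.06, 0, 0.08, 0.03, 0.012, -0.012, -0.05, 0.12, 0, 0.12, 0.045, 0.018, -0.018, -0.08, 0.18, 0, 0.15, 0.06, 0.025, -0.024, -0.1, 0.23, 0, 0.19, 0.077, 0.031, -0.03, -0.13, 0.28, 0, 0.19, 0.077, 0.031, -0.03, -0.13, 0.28, 0, 0.19, 0.077, 0.031, -0.03, -0.13, 0.28, 0, 0.19, 0.077, 0.031, -0.03, -0.13, 0.28, 0, 0.19, 0.077, 0.031, -0.03, -0.13, 0.28]'

```text
clock: 5.5
tool_pos: [0.5446, 0.2005, 0.1956]
eef_rot: [0.698, 0.68, 0.156, 0.161]
contact_force: [0.2, -0.2, 0.2]
opening: 0.158
finger_force: 20.0
```

```bash
python3 - <<'E'
from h import *
print(probe_bus.get_state()['q']); edge(.002,.030,26,.13)
s=imaging.snapshot("side"); t=imaging.snapshot("top")
m=np.vstack([cv2.resize(a[y:y+100,x:x+260,::-1],None,fx=3,fy=3,interpolation=cv2.INTER_CUBIC) for a,y,x in((s,170,150),(t,150,170))]); cv2.imwrite("pics/g2.png",m)
E
```

```text
[-0.5695  0.6077 -0.0034  2.1563  1.582   0.2511 -2.132 ]
shift [ 0.0044  0.0002 -0.0017] rot [-0.0024  0.0003  0.0017] target [0.5441 0.2049 0.1972]
```

View pics/g2.png

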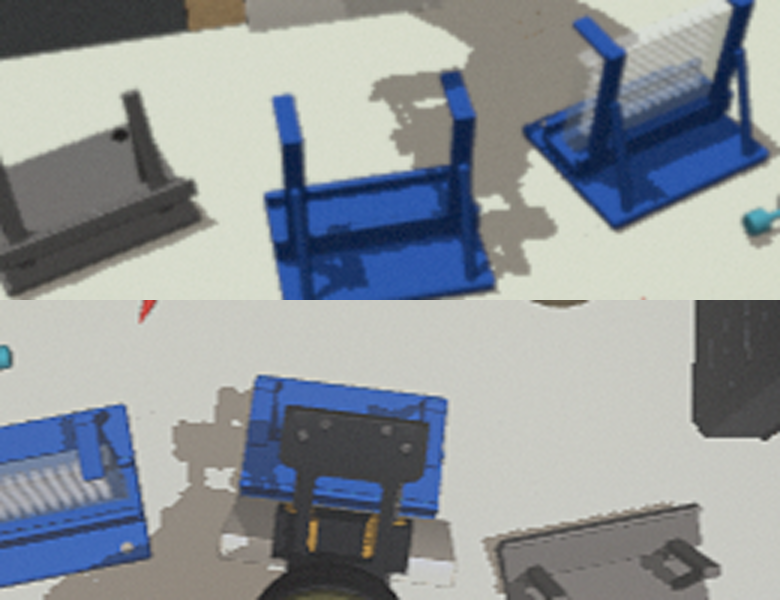

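The top half shows the held plate at (220–455, 500–580), clear in front of the free stand's keepers. The side crop cut the plate off, so I'll check the in-hand pose with predicted corners drawn on.

```bash
python3 - <<'E'
from h import *
s=probe_bus.get_state(); Rm=R.from_quat(s['eef_rot']).as_matrix(); p=s['tool_pos']
out=[]
ims={n:cv2.resize(np.ascontiguousarray(imaging.snapshot(n)[y:y+100,x:x+200,::-1]),None,fx=3,fy=3,interpolation=cv2.INTER_CUBIC) for n,y,x in(("side",100,180),("top",150,200))}
for n,y0,x0 in(("side",100,180),("top",150,200)):
    for sx in(-.064,.064):
        for k in(0,-.086):
            q=proj(n,p+Rm@(off+[sx,.007,k])); u=(q-[x0,y0]+.5)*3-.5; print(n,sx,k,u)
            cv2.drawMarker(ims[n],tuple(int(round(v)) for v in u),(0,0,255),cv2.MARKER_CROSS,9,1)
cv2.imwrite("pics/g3.png",np.vstack(list(ims.values())))
E
```

```text
side -0.064 0 [159.5666 246.401 ]
side -0.064 -0.086 [142.5418 111.395 ]
side 0.064 0 [356.1374 220.3346]
side 0.064 -0.086 [345.2545  87.3708]
top -0.064 0 [359.0689 217.2892]
top -0.064 -0.086 [366.1917 259.8061]
top 0.064 0 [147.5643 190.997 ]
top 0.064 -0.086 [129.4897 230.203 ]
```

View pics/g3.png

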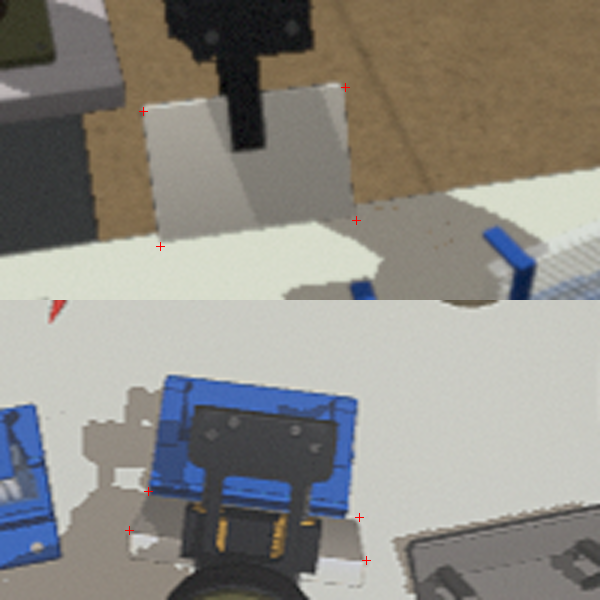

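The marks match the plate. Its true lower edge lies about 2 mm closer to the tool than predicted, at row 243 against 246. I'll insert along the plate axis.

```bash
sed -i 's/^off=.*/off=np.array([.0018,0,.0545])/' h.py
```

Request:
steer_hand --deltas '[0, 0.004, 0, 0.03, 0, 0, 0, 0, 0.004, 0, 0.06, 0, 0, 0, 0, 0.004, 0, 0.08, 0, 0, 0, 0, 0.004, 0, 0.095, 0, 0, 0, 0, 0.004, 0, 0.11, 0, 0, 0, 0, 0.004, 0, 0.11, 0, 0, 0]'

```text
clock: 6.3
tool_pos: [0.5931, 0.2046, 0.0959]
eef_rot: [0.698, 0.68, 0.156, 0.16]
contact_force: [-1.0, -0.8, -0.1]
opening: 0.16
finger_force: 20.0
```

```bash
python3 - <<'E'
from h import *
print(probe_bus.get_state()['q']); edge(.002,.030,26)
E
```

```text
[-0.4173  0.835  -0.1752  2.0762  1.9924  0.3891 -2.4851]
shift [-0.0011  0.0004  0.019 ] rot [-0.0029 -0.0012  0.0017] target [0.6018 0.2033 0.079 ]
```

Request:
steer_hand --deltas '[0, -0.001, 0, 0.008, 0, 0, 0, 0, -0.001, 0, 0.014, 0, 0, 0, 0, -0.001, 0, 0.019, 0, 0, 0, 0, -0.001, 0, 0.019, 0, 0, 0, 0, -0.001, 0, 0.019, 0, 0, 0]'

```text
clock: 6.8
tool_pos: [0.6011, 0.2051, 0.0805]
eef_rot: [0.697, 0.681, 0.157, 0.16]
contact_force: [-0.2, -0.2, -0.7]
opening: 0.159
finger_force: 20.0
```

```bash
python3 - <<'E'
from h import *
print(probe_bus.get_state()['q'])
for l in(20,13,6,-1,-4): edge(.003,.031,l)
s=imaging.snapshot("side"); t=imaging.snapshot("top")
m=np.vstack([cv2.resize(a[y:y+100,x:x+200,::-1],None,fx=3,fy=3,interpolation=cv2.INTER_CUBIC) for a,y,x in((s,165,180),(t,150,200))]); cv2.imwrite("pics/g4.png",m)
E
```

```text
[-0.3984  0.8699 -0.1948  2.059   2.0288  0.41   -2.5057]
shift [-0.0018  0.007   0.0015] rot [ 0.1037 -0.003   0.0038] target [0.608  0.2031 0.0822]
shift [-0.0019  0.0136  0.0026] rot [ 0.2258 -0.0028  0.004 ] target [0.6144 0.203  0.0841]
shift [-0.0019  0.02    0.0045] rot [ 0.348  -0.0025  0.0041] target [0.621  0.2028 0.0852]
shift [-0.0019  0.0261  0.0071] rot [ 0.4702 -0.0023  0.0043] target [0.6276 0.2026 0.0855]
shift [-0.0019  0.0286  0.0085] rot [ 0.5225 -0.0022  0.0044] target [0.6304 0.2025 0.0854]
```

View pics/g4.png

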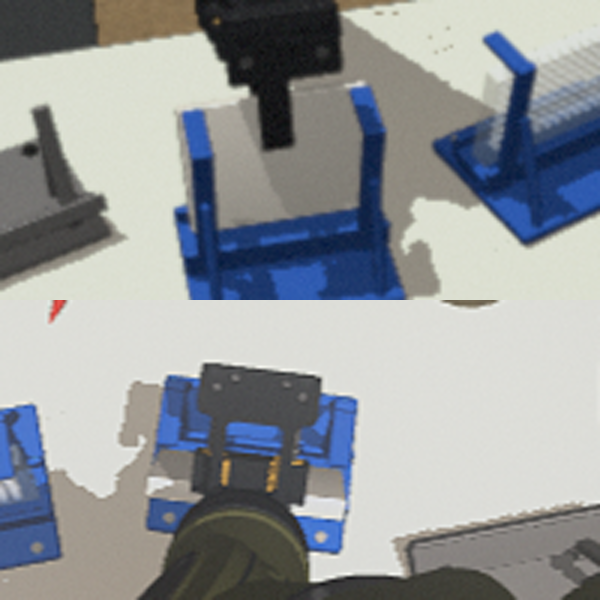

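The side half shows the lower edge down behind the rear lip (row 225), with the plate still leaning and centred between the posts at (200–370). I'll lower it gently until it touches the floor, to calibrate.

Request:
steer_hand --deltas '[0, -0.001, 0, 0.002, 0, 0, 0, 0, -0.001, 0, 0.003, 0, 0, 0, 0, -0.001, 0, 0.003, 0, 0, 0]'

```text
clock: 7.2
tool_pos: [0.6025, 0.2039, 0.0776]
eef_rot: [0.697, 0.681, 0.157, 0.16]
contact_force: [0.5, 0.3, 0.0]
opening: 0.157
finger_force: 20.0
```

Request:
steer_hand --deltas '[0, 0, 0, 0.001, 0, 0, 0, 0, 0, 0, 0.002, 0, 0, 0, 0, 0, 0, 0.002, 0, 0, 0]'

```text
clock: 7.5
tool_pos: [0.6034, 0.204, 0.0758]
eef_rot: [0.697, 0.681, 0.157, 0.16]
contact_force: [0.5, -0.1, -0.2]
opening: 0.162
finger_force: 20.0
```

```bash
python3 - <<'E'
from h import *
for l in(20,13,6,-1,-4): edge(.003,.030,l)
E
```

```text
shift [-0.0007  0.0066 -0.0029] rot [ 0.1036 -0.0028  0.0036] target [0.608  0.2031 0.0812]
shift [-0.0007  0.0131 -0.0018] rot [ 0.2258 -0.0026  0.0038] target [0.6144 0.203  0.0831]
shift [-0.0008  0.0195  0.0001] rot [ 0.3479 -0.0023  0.004 ] target [0.621  0.2028 0.0842]
shift [-0.0008  0.0256  0.0028] rot [ 0.4701 -0.0021  0.0041] target [0.6276 0.2026 0.0845]
shift [-0.0008  0.0281  0.0041] rot [ 0.5225 -0.002   0.0042] target [0.6304 0.2025 0.0844]
```

Request:
steer_hand --deltas '[0, 0, 0.003, -0.0025, 0.03, 0, 0, 0, 0, 0.0066, -0.003, 0.104, 0, 0, 0, 0, 0.01, -0.0025, 0.165, 0, 0, 0, 0, 0.013, -0.002, 0.226, 0, 0, 0, 0, 0.0165, -0.001, 0.287, 0, 0, 0, 0, 0.0195, 0, 0.348, 0, 0, 0, 0, 0.0195, 0, 0.348, 0, 0]'

```text
clock: 8.2
tool_pos: [0.6191, 0.2043, 0.0836]
eef_rot: [0.713, 0.699, 0.037, 0.04]
contact_force: [0.7, -0.1, -2.4]
opening: 0.157
finger_force: 20.0
```

```bash
python3 - <<'E'
from h import *
print(probe_bus.get_state()['q'])
for l in(6,-1,-4): edge(.003,.030,l)
E
```

```text
[-0.1447  0.9298 -0.4938  1.6883  0.7947  0.6394 -1.1193]
shift [-0.0015  0.0019 -0.0003] rot [0.0038 0.0019 0.0077] target [0.621  0.2028 0.0842]
shift [-0.0016  0.0086  0.0001] rot [0.126  0.0024 0.0076] target [0.6276 0.2026 0.0845]
shift [-0.0016  0.0114  0.0005] rot [0.1783 0.0026 0.0076] target [0.6304 0.2025 0.0844]
```

Request:
steer_hand --deltas '[0, -0.001, 0.004, 0, 0.05, 0, 0.004, 0, -0.001, 0.007, 0, 0.1, 0, 0.007, 0, -0.001, 0.0095, 0, 0.14, 0, 0.007, 0, -0.001, 0.011, 0, 0.17, 0, 0.007, 0, -0.001, 0.011, 0, 0.17, 0, 0.007, 0, -0.001, 0.011, 0, 0.17, 0, 0.007]'

```text
clock: 8.8
tool_pos: [0.6322, 0.2012, 0.0845]
eef_rot: [0.718, 0.695, -0.02, -0.018]
contact_force: [-0.7, 0.0, -0.2]
opening: 0.158
finger_force: 20.0
```

```bash
python3 - <<'E'
from h import *
print(probe_bus.get_state()['q'])
edge(.003,.024,-4)
E
```

```text
[-0.0703  1.0133 -0.6106  1.4779  0.6354  0.9077 -0.9106]
shift [ 0.0012 -0.0014  0.0062] rot [ 0.0154  0.0034 -0.0047] target [0.6304 0.2025 0.0784]
```

Request:
steer_hand --deltas '[0, 0.001, -0.001, 0.002, 0.01, 0, -0.003, 0, 0.001, -0.001, 0.004, 0.015, 0, -0.004, 0, 0.001, -0.001, 0.005, 0.015, 0, -0.004, 0, 0.001, -0.001, 0.005, 0.015, 0, -0.004]'

```text
clock: 9.2
tool_pos: [0.631, 0.2024, 0.0797]
eef_rot: [0.717, 0.697, -0.025, -0.024]
contact_force: [0.3, 0.2, -0.1]
opening: 0.158
finger_force: 20.0
```

Request:
steer_hand --deltas '[0, 0, 0, 0.0015, 0, 0, 0, 0, 0, 0, 0.0015, 0, 0, 0, 0, 0, 0, 0.0015, 0, 0, 0]'

```text
clock: 9.5
tool_pos: [0.6312, 0.2024, 0.0784]
eef_rot: [0.717, 0.697, -0.025, -0.024]
contact_force: [-0.1, 0.2, -1.0]
opening: 0.156
finger_force: 20.0
```

```bash
python3 - <<'E'
from h import *
edge(.003,.024,-4)
s=imaging.snapshot("side"); t=imaging.snapshot("top")
m=np.vstack([cv2.resize(a[y:y+100,x:x+200,::-1],None,fx=3,fy=3,interpolation=cv2.INTER_CUBIC) for a,y,x in((s,165,180),(t,150,200))]); cv2.imwrite("pics/g5.png",m)
E
```

```text
shift [ 0.0001 -0.0007  0.0001] rot [ 0.0006  0.003  -0.0006] target [0.6304 0.2025 0.0784]
```

View pics/g5.png

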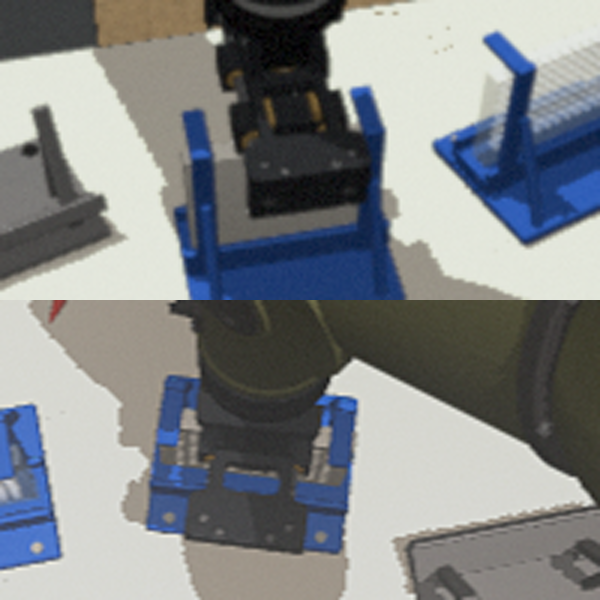

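The plate is upright behind the keepers, and the slot is visible beside the gripper (top half (190,430)–(330,470)). There is no floor reaction yet, so I'll feel for the floor.

Request:
steer_hand --deltas '[0, 0, 0, 0.0015, 0, 0, 0, 0, 0, 0, 0.0015, 0, 0, 0, 0, 0, 0, 0.0015, 0, 0, 0]' --only "pos|force"

```text
tool_pos: [0.6313, 0.2027, 0.0772]
contact_force: [0.1, 0.4, 2.0]
finger_force: 20.0
```

Request:
steer_hand --deltas '[0, 0, 0, 0.0015, 0, 0, 0, 0, 0, 0, 0.0015, 0, 0, 0, 0, 0, 0, 0.0015, 0, 0, 0]' --only "pos|force"

```text
tool_pos: [0.6313, 0.2035, 0.0765]
contact_force: [-0.4, 1.0, 6.7]
finger_force: 20.0
```

Request:
steer_hand --deltas '[0, 0, 0, -0.001, 0, 0, 0, 0.2, 0, 0, -0.001, 0, 0, 0, 0.25, 0, 0, -0.001, 0, 0, 0, 0.3, 0, 0, -0.001, 0, 0, 0, 0.4, 0, 0, -0.001, 0, 0, 0, 0.5, 0, 0, -0.001, 0, 0, 0, 0.5, 0, 0, -0.001, 0, 0, 0]'

```text
clock: 10.9
tool_pos: [0.631, 0.2024, 0.0764]
eef_rot: [0.717, 0.697, -0.025, -0.024]
contact_force: [0.3, -0.9, 0.1]
opening: 0.497
finger_force: 0.0
```

Request:
steer_hand --deltas '[0.5, 0, 0, -0.02, 0, 0, 0, 0.5, 0, 0, -0.05, 0, 0, 0, 0.5, 0, 0, -0.08, 0, 0, 0, 0.5, 0, 0, -0.11, 0, 0, 0, 0.5, 0, 0, -0.14, 0, 0, 0, 0.5, 0, -0.03, -0.16, 0, 0, 0, 0.5, 0, -0.07, -0.16, 0, 0, 0, 0.5, 0, -0.11, -0.16, 0, 0, 0, 0.5, 0, -0.11, -0.16, 0, 0, 0]'

```text
clock: 11.8
tool_pos: [0.526, 0.2061, 0.2443]
eef_rot: [0.714, 0.699, -0.028, -0.024]
contact_force: [0.3, -0.5, 1.1]
opening: 0.503
finger_force: 0.0
```

```bash
python3 - <<'E'
from h import *
s=imaging.snapshot("side"); t=imaging.snapshot("top")
m=np.vstack([cv2.resize(a[y:y+100,x:x+200,::-1],None,fx=3,fy=3,interpolation=cv2.INTER_CUBIC) for a,y,x in((s,165,180),(t,150,200))]); cv2.imwrite("pics/g6.png",m)
E
```

```text
(no output)
```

View pics/g6.png

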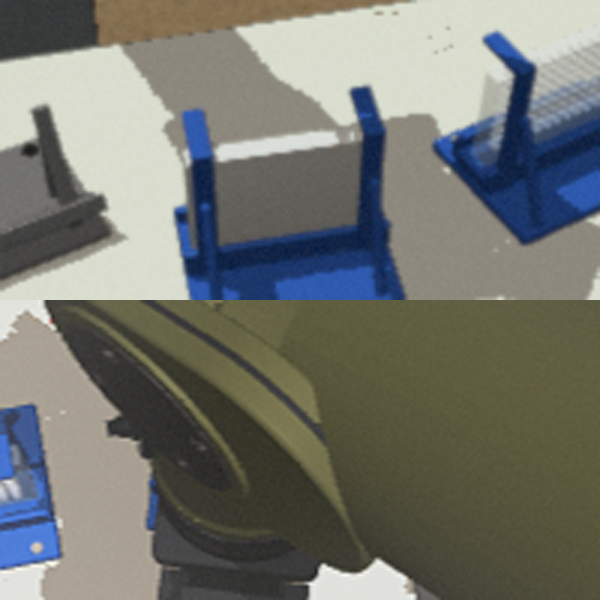

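The side half shows the plate standing upright by itself, with its top back edge (217,160)–(340,142) under the keepers and the lower edge behind the rear lip. A quick check of its position, then I'll hand in.

```bash
python3 - <<'E'
from h import *
for p in((217,160),(340,142)):
    X=plane("side",(180+(p[0]+.5)/3-.5,165+(p[1]+.5)/3-.5),.109); print("top back edge in stand frame",R.from_euler('z',-ys).apply(X-O))
print(probe_bus.get_state()['contact_force'])
E
```

```text
top back edge in stand frame [ 0.0164 -0.0432  0.109 ]
top back edge in stand frame [0.0161 0.0354 0.109 ]
[-0.0283  0.7628  0.7253]
```

Request:
steer_hand --deltas '[0.5, 0, 0, 0, 0, 0, 0, 0.5, 0, 0, 0, 0, 0, 0, 0.5, 0, 0, 0, 0, 0, 0]' --lines "1,2"

```text
clock: 12.2
tool_pos: [0.5333, 0.2057, 0.2433]
```

```bash
python3 -c "
from plant import r, imaging, probe_bus
print(r.finish_job())"
```

```text
the job is handed in; nothing more can be done
None
```

The plate is standing upright in the free stand's slot under the keepers, about 3 mm from its nominal seated position by the side camera, the gripper let go and backed clear, and the job was handed in at about 12 s; the other plate was not touched, and no verdict was printed.

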